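# Raise the test enclosure's window to the green mark

## Robot

A 7-joint arm with a two-finger parallel gripper is mounted at the origin on the work surface. World frame = base frame: x ahead of the robot, y to its left, z up, the work surface at z = 0. Lengths are in m, angles in rad, forces in N, time in s.
With the tool pointing down it reaches from about 0.425 to 0.925 m from the base axis. Payload 6.8 kg.
Tool frame: the origin (TCP) lies at the very end of the fingers, on their centre line; the grasp point (between the pads) lies 19 mm behind it; z points along the fingers, y is the direction in which the jaws open and shut (so a half turn about z gives the same grasp; the last joint's range is limited). The gripper opens to 88 mm and grips with 3 to 60 N. Pads are 20 mm wide; open, the fingers measure 115 mm over their backs; the gripper's body (75 mm by 178 mm) begins 61 mm behind the grasp point.
Start: joints at [-1.456, 0.477, 0.022, 1.555, -0.011, 1.109, -0.083], TCP at [0.149, 0.658, 0.223] pointing down, gripper open.
Joint ranges: [-2.96, 2.96], [-0.34, 2.1], [-1.41, 1.46], [0.24, 2.44], [-1.37, 4.51], [0.17, 1.92], [-2.96, 2.96]. Speed limits (rad/s): [2.39, 2.39, 3.14, 3.14, 3.14, 3.14, 3.14].

## Interface

Orientations are given as a rotation vector (axis times angle).
In Python, from bench import r, get_image, sign_off gives the robot as it stands. The module is installed in compiled form; this text tells all that it offers.
- The arm moves only by the tool move_arm, never from a script. Its argument "moves" is a list of rows, each an object of numbers: "x", "y", "z": the shift along the tool's x, y, z in mm; "spin": the turn about the tool's z in degrees; "gripper": the closure, from 0 (fully open) to 1 (shut). A call has 1 to 10 rows; each row shifts and turns the commanded pose from where the row before left it, along the tool's axes as they then stand; what a row does not reach is not made up. A row lasts 1/12 s, in which the tool goes at most 41.7 mm and 7.16 degrees, less where a joint would pass 70% of its speed; a pose out of reach is approached as far as the arm can. A call is refused whole if a number of a shift passes 41.7 or a number of a turn 7.16, either way. A call with a gripper value outside its range is refused whole. The fingers move at their own pace and stop on an object; "squeeze" is the grip in N (left out, the last holds). Time passes only in rows, so rows that do not move let the fingers close. It gives the time, the measured TCP pose, the force and the opening at its end, in the units of the state.
- r.get_state(): the state, without advancing time (a new reading comes with each control period).
- get_image(name): name is "scene" or "side" or "wrist"; returns a dict with "frame" (400x640x3 uint8, red, green, blue), "fx", "fy", "cx", "cy" (pixels), "k1" (the pictures are not rectified: a ray, as slopes to the right and down, at radius r is drawn at 1 + k1 r^2 times it, then the intrinsics apply), "R" (3x3) and "t" (3): a world point X has camera coordinates R X + t. Camera axes: x right, y down, z forward; pixel columns grow to the right and rows downward; lengths in m; the calibration is good to about 2 mm. A picture is of the moment at which its call begins. There is no depth.
- sign_off(): hands the job in, once; it reports no verdict.
The state is a dict: "clock": time; "joint_positions": joint angles; "qd": joint speeds; "tau": joint torques, N m; "ee_pos": TCP position; "orientation": TCP orientation; "ft_force": force on the tool from outside, world axes, zero at the start; "torque": the same for the moment, N m; "gripper_width": finger opening in m.
Only numpy, scipy, OpenCV 4.12 (cv2) and the standard library are available. Lean on these libraries where they do the work, as an engineer would, in place of code of your own. Each camera call takes 0.05 s, during which the arm holds its last target. There are 200 camera calls.

## Task

The sloping clear window of the bench test enclosure is shut. With the fingertips beneath its yellow lip, push the window smoothly up its slope until the red pointer on its left end stands within the green mark on the left guide rail, without running well past the mark, then leave it there and come clear. Do not pinch the lip, do not shift the green mark, and leave the boards, meter and everything else on the bench where they are.

Things in the scene. Friction and masses are not known exactly. Their poses are not given: they have to be found in the camera images.
- hood: fixed test enclosure: grey base 350 deep x 420 wide x 30 mm high, clear walls, rails to 430 mm. Origin on the bench near the base's middle; x level from front to back, y to the left along the front, z up. The window leans back 40 degrees from vertical: it slides up along (0.643, 0, 0.766) in this frame; its outward normal is (-0.766, 0, 0.643).
- lip_edge (a point): middle of the lower outer edge of the window's lip, 113 mm above the bench when shut. The lip is a ledge 250 mm wide, 12 mm thick, square to the window: all yellow, its underside flat for 36 mm from this edge in to the window. Below it the window's bar goes on 14 mm down the slope; under that a grey sill 70 mm high, flush or behind. Axes: z up the slope, x into the window, y left.
- index (a point): tip of the thin (5 mm) red pointer at the window's left end, in front of the left rail, 180 mm left of the lip's middle; it moves with the window. Axes as for lip_edge: z up the slope.
- green_mark (a point): centre of the front of the green mark, a clip 32 mm wide and 16 mm high (along the slope) on the front of the left guide rail. Axes as for lip_edge: the pointer is on the mark when it is at z = 0 in this frame, and in the green within 8 mm. The mark slides along the rail if pushed with more than 6 N.
- sash (a joint): travel of the window up its slope in m: 0 shut, 0.2 stop. The window is counterweighted: about 3 N, at most 6 N, moves it along the slope, and it stays where it is left.
- marker (a joint): place of the green mark along the slope in m, on the same scale: the pointer is level with the mark when joint sash equals joint marker.
- lamp_board: teal plastic component board 75 x 55 mm, 14 mm thick, with a small glass bulb, on the floor inside the enclosure, behind the window. Origin: at its underside.
- motor_board: teal component board 75 x 55 mm with a small steel motor, 40 mm high, on the bench near the enclosure's front left corner. Origin: at its underside.
- resistor_board: teal component board 75 x 55 mm with a blue resistor, 23 mm high, on the bench near the enclosure's front right corner. Origin: at its underside.
- multimeter: black hand multimeter 126 x 70 mm, 32 mm high, on the bench to the right. Origin: at its underside.
- battery_pack: black holder 70 x 60 mm with two blue cells, 34 mm high, on the bench to the left. Origin: at its underside.
- screwdriver: screwdriver 170 mm long with an orange handle, lying on the bench at the left. Origin: on its axis at the underside.
- pen_cup: grey plastic cup, 72 mm wide, 95 mm high, standing on the bench at the right. Origin: at its underside.

How it is judged:
By the outcome, as a careful person would: the job done as asked, in the order asked, and still so for the second after the job is handed in, with the robot touching nothing.
It also fails if it takes over 37 s, if anything falls off the work surface, if the arm or the gripper's body presses on something with over 40 N, if the wrist force passes 120 N, or if a joint passes its speed limit or range.

## Working session

There is one attempt and no reset: what is moved stays moved. The work goes in short steps, Python scripts to look and compute and a tool call to move; the robot and the scene stay as the last step left them, time stands still between calls to the robot, and variables do not carry over. Pictures are saved under pics/ and viewed, about 8 in all and at most 12, crops included, and the job is handed in when it is done.

Besides the shell and the picture viewer there is one more tool, called after "Call:" as name([rows], argument=value, ...), one row to a line, values as JSON. move_arm: Moves the arm, as the interface text tells. Its arguments: {"type":"object","properties":{"moves":{"type":"array"},"squeeze":{"type":"number"}},"required":["moves"]}

```bash
mkdir -p pics; cat > h.py <<'E'
import numpy as np, cv2
from bench import r, get_image, sign_off
def shot(n,tag):
    d=get_image(n); cv2.imwrite(f'pics/{tag}.png',d['frame'][:,:,::-1]); np.savez(f'pics/{tag}.npz',**d); return d
def ray(d,u,v):
    x=np.array([(u-d['cx'])/d['fx'],(v-d['cy'])/d['fy']]); s=x.copy()
    for _ in range(20): s=x/(1+d['k1']*(s@s))
    R=np.array(d['R']); return -R.T@d['t'], R.T@np.array([s[0],s[1],1.])
def proj(d,X):
    c=np.array(d['R'])@X+d['t']; s=c[:2]/c[2]; s=s*(1+d['k1']*(s@s)); return s[0]*d['fx']+d['cx'], s[1]*d['fy']+d['cy']
def onz(d,u,v,z):
    o,k=ray(d,u,v); return o+k*(z-o[2])/k[2]
def tri(a,b):
    (o,k),(p,l)=a,b; k=k/np.linalg.norm(k); l=l/np.linalg.norm(l)
    s=np.linalg.lstsq(np.c_[k,-l],p-o,rcond=None)[0]; A=o+k*s[0];B=p+l*s[1]; return (A+B)/2,np.linalg.norm(A-B)
E
python3 - <<'E'
from h import *
s=r.get_state();print(s)
for n in('scene','side','wrist'):
    d=shot(n,n+'0');print(n,d['fx'],d['k1'],-np.array(d['R']).T@d['t'])
E
```

```text
{'clock': 0.0, 'joint_positions': array([-1.45606251,  0.47776683,  0.02239401,  1.55642851, -0.01151245,
        1.10930123, -0.08309766]), 'qd': array([ 1.95167358e-04,  9.48456040e-04,  4.75849455e-06,  1.41945380e-03,
       -2.20047619e-04, -4.54160600e-04, -2.21028083e-04]), 'tau': array([-1.97933616e-05, -5.82843339e+01,  1.53424446e+00, -2.72614735e+01,
       -5.44540817e-02,  1.66451727e-02,  1.56538003e-04]), 'ee_pos': array([0.14908396, 0.65772225, 0.22171478]), 'orientation': array([-3.49342948e-01, -3.12205411e+00,  2.78695034e-03]), 'ft_force': array([ 0.71456877, -0.2479615 ,  0.21590315]), 'torque': array([ 0.06031503, -0.01304369,  0.01131857]), 'gripper_width': 0.08797739115381843}
scene 393.6290715527689 0.024767681541572054 [0.88095428 0.6838293  0.77234885]
side 499.02090192456893 -0.10387838698579796 [-0.25575723  0.7960069   1.11029414]
wrist 339.4815315046468 0.002249349640201764 [0.08002927 0.67325438 0.38466511]
```

View pics/scene0.png

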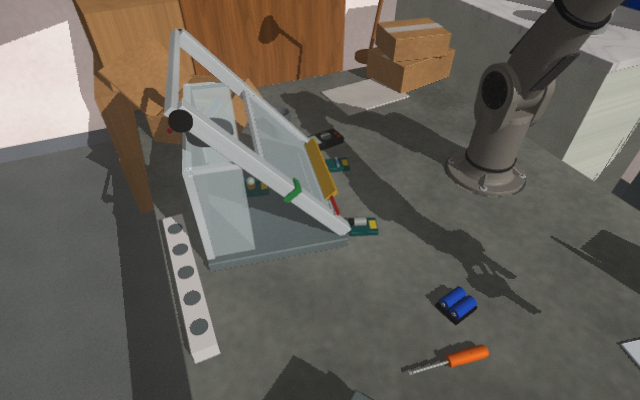

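View pics/side0.png

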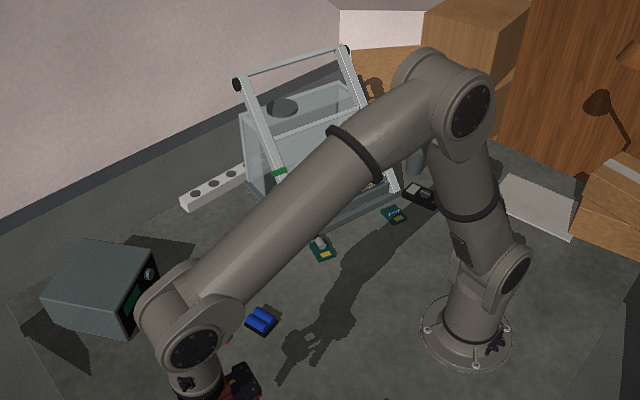

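The scene view shows the hood, with the yellow lip around (321,168), the red pointer at (334,206) and the green mark at (293,191). In the side view the arm hides the lip. I'll enlarge the scene crop and compute positions.

```bash
python3 - <<'E'
from h import *
d=dict(np.load('pics/scene0.npz'));f=d['frame']
c=f[120:280,160:400,::-1];cv2.imwrite('pics/c1.png',cv2.resize(c,None,fx=3.3,fy=3.3,interpolation=cv2.INTER_CUBIC))
hsv=cv2.cvtColor(f,cv2.COLOR_RGB2HSV)
for n,lo,hi in(('yel',(18,120,100),(30,255,255)),('grn',(50,150,50),(75,255,255)),('red',(170,150,80),(180,255,255))):
    m=cv2.inRange(hsv,lo,hi);cs=cv2.findContours(m,0,2)[0]
    for k in cs:
        if cv2.contourArea(k)>12: print(n,cv2.contourArea(k),cv2.minAreaRect(k),cv2.approxPolyDP(k,2.5,True).reshape(-1,2).tolist())
for u,v in((211,268),(350,236),(352,243),(487,180)): print(u,v,onz(d,u,v,0),onz(d,u,v,.03))
E
```

```text
yel 46.5 ((372.5, 224.0), (8.0, 7.0), 90.0) [[369, 220], [370, 227], [375, 228], [375, 221]]
yel 714.5 ((320.67242431640625, 168.4310302734375), (62.20793914794922, 13.92715072631836), 68.19859313964844) [[313, 138], [305, 146], [328, 199], [337, 191]]
grn 31.5 ((293.5244140625, 194.21951293945312), (6.0907769203186035, 18.74085235595703), 38.65980911254883) [[297, 185], [298, 189], [289, 195], [287, 201], [300, 191]]
211 268 [0.87438509 0.02656828 0.        ] [0.87464025 0.05209797 0.03      ]
350 236 [0.51624219 0.07171628 0.        ] [0.53040854 0.09549231 0.03      ]
352 243 [ 5.22844802e-01  9.57143744e-02 -1.11022302e-16] [0.53675469 0.11855826 0.03      ]
487 180 [0.02133391 0.03627266 0.        ] [0.05472375 0.06142541 0.03      ]
```

View pics/c1.png

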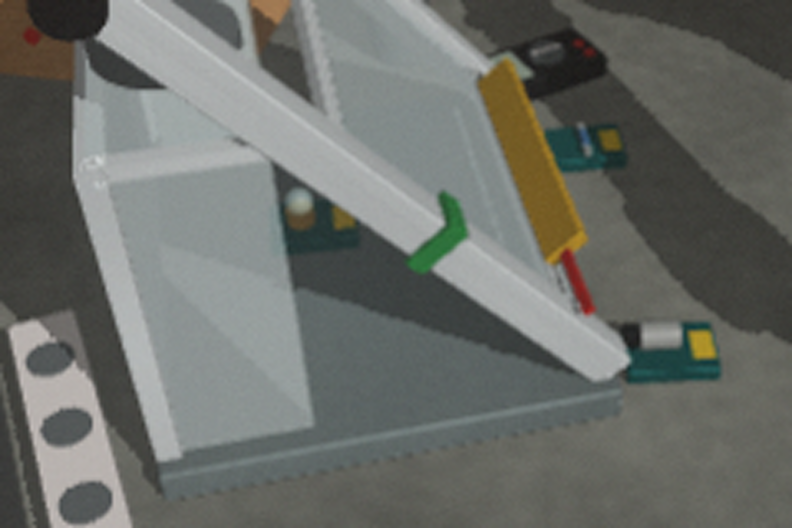

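The crop shows base corners at roughly (210,270) and (347,245). The lip's upper face and left end are visible, the red pointer tip is at about (339,214), and the green clip is at about (294,191).

```bash
python3 - <<'E'
from h import *
d=dict(np.load('pics/scene0.npz'))
P=lambda x,y,z:onz(d,160+x/3.3,120+y/3.3,z)
np.set_printoptions(precision=4,suppress=True)
for n,a in dict(bl0=(165,497,0),fl0=(618,412,0),bl3=(162,467,.03),fl3=(620,388,.03),outL=(583,238,.122),outR=(512,57,.122),inL=(547,258,.099),inR=(480,75,.099),lowerL=(588,246,.113),tip=(590,312,.12)).items(): print(n,P(*a))
a,b=P(162,467,.03),P(620,388,.03);print(np.linalg.norm(a-b),np.degrees(np.arctan2(*(a-b)[1::-1])))
a,b=P(512,57,.122),P(583,238,.122);print(np.linalg.norm(a-b),np.degrees(np.arctan2(*(b-a)[1::-1]))-90)
E
```

```text
bl0 [0.8783 0.0334 0.    ]
fl0 [0.537  0.0963 0.    ]
bl3 [0.8745 0.0311 0.03  ]
fl3 [0.5378 0.0981 0.03  ]
outL [0.5358 0.0224 0.122 ]
outR [ 0.4855 -0.2268  0.122 ]
inL [0.5594 0.0088 0.099 ]
inR [ 0.5103 -0.2436  0.099 ]
lowerL [0.5316 0.0232 0.113 ]
tip [0.5655 0.095  0.12  ]
0.34327377400356707 -11.260528824807576
0.2542336056572362 -11.403395568790145
```

Yaw comes out at about -11.3° from both the base and the lip, with sizes right (343 and 254 mm). The lip edge is at about (0.503,-0.101,0.113). The tool is already within 1.5° of square to it. I'll move the arm round to the front.

Call:
move_arm([
  {"x": -26, "y": -18.5},
  {"x": -26, "y": -18.5},
  {"x": -26, "y": -18.5},
  {"x": -26, "y": -18.5},
  {"x": -26, "y": -18.5},
  {"x": -26, "y": -18.5},
  {"x": -26, "y": -18.5},
  {"x": -26, "y": -18.5},
  {"x": -26, "y": -18.5},
  {"x": -26, "y": -18.5},
])

```text
schema error: expected keys x, y, z, spin, gripper
```

```bash
python3 - <<'E'
from h import *
shot('scene','scene1');shot('side','side1');s=r.get_state();print(s['ee_pos'],s['orientation'],s['joint_positions'],s['clock'])
a=cv2.imread('pics/scene1.png');b=cv2.imread('pics/side1.png')
cv2.imwrite('pics/v1.png',np.hstack([cv2.resize(a[120:270,250:400],None,fx=2.6,fy=2.6,interpolation=2),cv2.resize(b[130:280,230:380],None,fx=2.6,fy=2.6,interpolation=2)]))
E
```

```text
[0.14907728 0.65808227 0.22221915] [-3.49154096e-01 -3.12208420e+00  1.19696875e-03] [-1.45611393  0.47737036  0.02236262  1.55586238 -0.01150524  1.10925125
 -0.08306441] 0.25
```

View pics/v1.png

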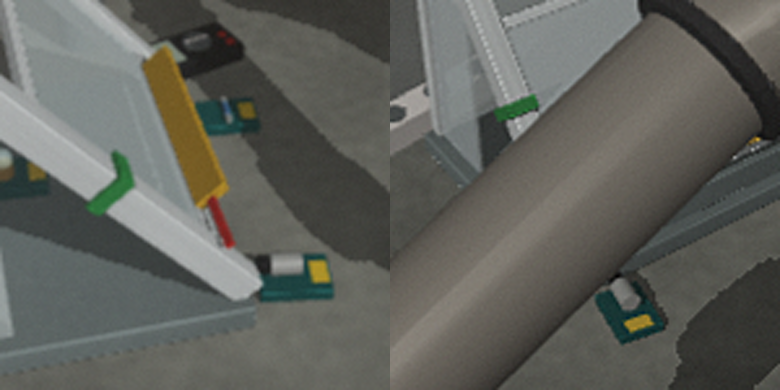

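The move was refused because every key is required, so the arm hasn't moved. The right-hand side crop does show the green mark's front at about (278.5,171) in the full image, while the pointer is still hidden. I'll send the move again with all keys.

Call:
move_arm([
  {"x": -26, "y": -18.5, "z": 0, "spin": 0, "gripper": 0},
  {"x": -26, "y": -18.5, "z": 0, "spin": 0, "gripper": 0},
  {"x": -26, "y": -18.5, "z": 0, "spin": 0, "gripper": 0},
  {"x": -26, "y": -18.5, "z": 0, "spin": 0, "gripper": 0},
  {"x": -26, "y": -18.5, "z": 0, "spin": 0, "gripper": 0},
  {"x": -26, "y": -18.5, "z": 0, "spin": 0, "gripper": 0},
  {"x": -26, "y": -18.5, "z": 0, "spin": 0, "gripper": 0},
  {"x": -26, "y": -18.5, "z": 0, "spin": 0, "gripper": 0},
  {"x": -26, "y": -18.5, "z": 0, "spin": 0, "gripper": 0},
  {"x": -26, "y": -18.5, "z": 0, "spin": 0, "gripper": 0},
])

```text
clock: 1.08
ee_pos: [0.3627, 0.4191, 0.2228]
orientation: [0.349, 3.122, 0.0]
ft_force: [0.0, 0.4, -0.0]
gripper_width: 0.0877
```

```bash
python3 - <<'E'
from h import *
from scipy.spatial.transform import Rotation as R
s=r.get_state();print(s['ee_pos'],R.from_rotvec(s['orientation']).as_matrix().round(3),s['joint_positions'],s['clock'])
E
```

```text
[0.36266287 0.41914087 0.22276572] [[-0.975  0.221  0.   ]
 [ 0.221  0.975  0.   ]
 [-0.     0.    -1.   ]] [-1.06484223  0.27793772  0.11502946  1.85403248 -0.0372691   1.01145867
  0.41362429] 1.0833
```

Call:
move_arm([
  {"x": -13, "y": -34, "z": 0, "spin": -0.15, "gripper": 0},
  {"x": -13, "y": -34, "z": 0, "spin": -0.15, "gripper": 0},
  {"x": -13, "y": -34, "z": 0, "spin": -0.15, "gripper": 0},
  {"x": -13, "y": -34, "z": 0, "spin": -0.15, "gripper": 0},
  {"x": -13, "y": -34, "z": 0, "spin": -0.15, "gripper": 0},
  {"x": -13, "y": -34, "z": 0, "spin": -0.15, "gripper": 0},
  {"x": -13, "y": -34, "z": 0, "spin": -0.15, "gripper": 0},
  {"x": -13, "y": -34, "z": 0, "spin": -0.15, "gripper": 0},
  {"x": -13, "y": -34, "z": 0, "spin": -0.15, "gripper": 0},
  {"x": -13, "y": -34, "z": 0, "spin": -0.15, "gripper": 0},
])

```text
clock: 1.92
ee_pos: [0.4176, 0.059, 0.2229]
orientation: [0.308, 3.126, 0.001]
ft_force: [0.1, -0.6, -0.3]
gripper_width: 0.0879
```

```bash
python3 - <<'E'
from h import *
shot('scene','scene2');shot('side','side2')
a=cv2.imread('pics/scene2.png');b=cv2.imread('pics/side2.png')
cv2.imwrite('pics/v2.png',np.hstack([cv2.resize(a[120:270,250:400],None,fx=2.6,fy=2.6,interpolation=2),cv2.resize(b[100:280,210:390],(390,390),interpolation=2)]))
E
```

```text
(no output)
```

View pics/v2.png

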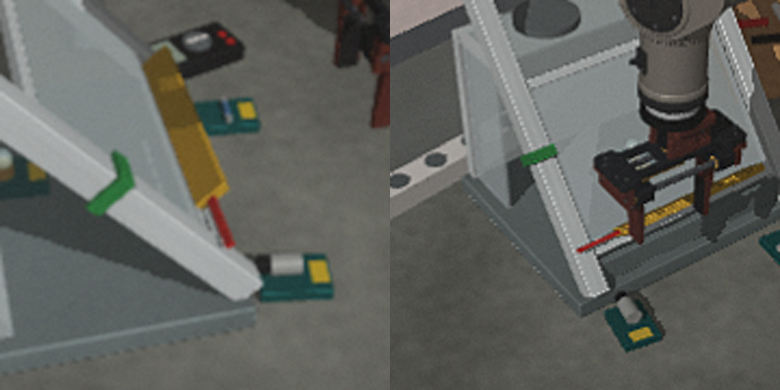

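The side crop now shows the whole pointer, with its tip at about (298,215), the green mark's front at about (279,171), and the lip. I'll measure the travel from the masks.

```bash
python3 - <<'E'
from h import *
np.set_printoptions(precision=4,suppress=True)
D={n:dict(np.load(f'pics/{n}2.npz')) for n in('scene','side')}
for n,d in D.items():
    hsv=cv2.cvtColor(d['frame'],cv2.COLOR_RGB2HSV)
    for c,lo,hi in(('grn',(50,120,40),(80,255,255)),('red',(172,120,60),(180,255,255)),('red0',(0,150,60),(4,255,255)),('yel',(18,120,60),(30,255,255))):
        m=cv2.inRange(hsv,lo,hi)
        for k in cv2.findContours(m,0,2)[0]:
            x,y,w,h=cv2.boundingRect(k)
            if cv2.contourArea(k)>8 and 230<x<370 and 120<y<240:
                M=cv2.moments(k);print(n,c,cv2.contourArea(k),(M['m10']/M['m00'],M['m01']/M['m00']),cv2.approxPolyDP(k,1.3,True).reshape(-1,2).tolist())
yaw=np.radians(-11.35);H=np.array([[np.cos(yaw),-np.sin(yaw),0],[np.sin(yaw),np.cos(yaw),0],[0,0,1]])
L=np.array([.503,-.1007,.113]);S=np.array([.643,0,.766]);N=np.array([-.766,0,.643])
def rep(n,X,e=0):
    h=H.T@(X-L);print(n,X,'err',e,'slope',h@S,'norm',h@N,'left',h[1])
P=lambda x,y:ray(D['scene'],250+x/2.6,120+y/2.6)
Q=lambda x,y:ray(D['side'],210+(x-390)/2.1667,100+y/2.1667)
rep('tip',*tri(P(232,245),Q(579,250)))
rep('lip outer top L',*tri(P(228,188),Q(618,229)))
for n,q in(('tip',(579,250)),('mark',(540,156)),('markTop',(538,148)),('markBot',(541,164))):
    o,k=Q(*q)
    for w in (.17,.18,.19):   # plane left = w
        nn=H[:,1];t=((L+w*nn-o)@nn)/(k@nn);rep(f'{n}@{w}',o+k*t)
E
```

```text
scene grn 115.5 (293.1457431457431, 192.0981240981241) [[295, 179], [294, 182], [296, 188], [283, 199], [287, 202], [300, 191], [298, 182]]
scene red0 37.0 (334.36486486486484, 204.75675675675674) [[331, 196], [330, 198], [338, 214], [338, 210]]
scene yel 46.5 (372.4014336917562, 223.9605734767025) [[369, 220], [370, 227], [375, 228], [375, 221]]
scene yel 15.5 (263.0967741935484, 185.76344086021504) [[261, 183], [262, 188], [266, 187]]
scene yel 25.0 (344.62666666666667, 162.1) [[342, 160], [342, 163], [347, 165], [346, 159]]
scene yel 704.0 (320.88139204545456, 169.32433712121212) [[313, 138], [305, 146], [325, 198], [328, 199], [331, 194], [334, 195], [337, 191], [321, 156], [320, 150]]
side grn 57.5 (278.27536231884056, 171.45507246376812) [[286, 169], [284, 167], [270, 173], [272, 176], [283, 172]]
side red0 13.5 (305.28395061728395, 211.358024691358) [[313, 207], [297, 215], [308, 211]]
side yel 12.5 (317.44, 205.58666666666664) [[318, 203], [314, 205], [317, 207], [316, 208], [319, 207]]
side yel 92.0 (337.7826086956522, 196.50181159420288) [[349, 189], [327, 199], [327, 203],
[... 1083 characters left out ...]
0003
markTop@0.17 [0.6823 0.0367 0.1901] err 0 slope 0.15470894242836433 norm -0.06433905665965757 left 0.1700000000000003
markTop@0.18 [0.6655 0.0503 0.2066] err 0 slope 0.1550198553898641 norm -0.03914247051147199 left 0.18000000000000013
markTop@0.19 [0.6488 0.0638 0.223 ] err 0 slope 0.15533076835136383 norm -0.01394588436328656 left 0.19
markBot@0.17 [0.6767 0.0378 0.1653] err 0 slope 0.1320753166280108 norm -0.07593903765427001 left 0.17000000000000026
markBot@0.18 [0.6601 0.0514 0.1822] err 0 slope 0.13279051304341108 norm -0.05053525181024051 left 0.18000000000000013
markBot@0.19 [0.6434 0.0649 0.1991] err 0 slope 0.13350570945881138 norm -0.02513146596621082 left 0.19000000000000006
```

The travel needed is about 139 mm. The tip is 16–24 mm inward and the lip middle lies about 6 mm further left. I'll move in front of the lip and descend to z≈0.093, which is 20 mm below the edge.

Call:
move_arm([
  {"x": -13.5, "y": -33.5, "z": 0, "spin": 0, "gripper": 0},
  {"x": -13.5, "y": -33.5, "z": 0, "spin": 0, "gripper": 0},
  {"x": -13.5, "y": -33.5, "z": 0, "spin": 0, "gripper": 0},
  {"x": -13.5, "y": -33.5, "z": 0, "spin": 0, "gripper": 0},
  {"x": 0, "y": 0, "z": 26, "spin": 0, "gripper": 0},
  {"x": 0, "y": 0, "z": 26, "spin": 0, "gripper": 0},
  {"x": 0, "y": 0, "z": 26, "spin": 0, "gripper": 0},
  {"x": 0, "y": 0, "z": 26, "spin": 0, "gripper": 0},
  {"x": 0, "y": 0, "z": 26, "spin": 0, "gripper": 0},
  {"x": 0, "y": 0, "z": 0, "spin": 0, "gripper": 0},
])

```text
clock: 2.85
ee_pos: [0.4417, -0.0801, 0.0891]
orientation: [-0.306, -3.119, 0.002]
ft_force: [-0.6, 0.2, 0.1]
gripper_width: 0.0879
```

Call:
move_arm([
  {"x": -10, "y": 0, "z": 0, "spin": 0, "gripper": 0},
  {"x": -10, "y": 0, "z": 0, "spin": 0, "gripper": 0},
  {"x": -10, "y": 0, "z": 0, "spin": 0, "gripper": 0},
  {"x": -5, "y": 0, "z": 0, "spin": 0, "gripper": 0},
  {"x": 0, "y": 0, "z": 0, "spin": 0, "gripper": 0},
])

```text
clock: 3.27
ee_pos: [0.4816, -0.0883, 0.0939]
orientation: [0.308, 3.123, 0.0]
ft_force: [0.2, -0.3, 0.3]
gripper_width: 0.0878
```

```bash
python3 - <<'E'
from h import *
shot('scene','scene3');shot('side','side3')
a=cv2.imread('pics/scene3.png');b=cv2.imread('pics/side3.png')
cv2.imwrite('pics/v3.png',np.hstack([cv2.resize(a[100:250,260:410],None,fx=2.6,fy=2.6,interpolation=2),cv2.resize(b[100:280,230:410],(390,390),interpolation=2)]))
E
```

```text
(no output)
```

View pics/v3.png

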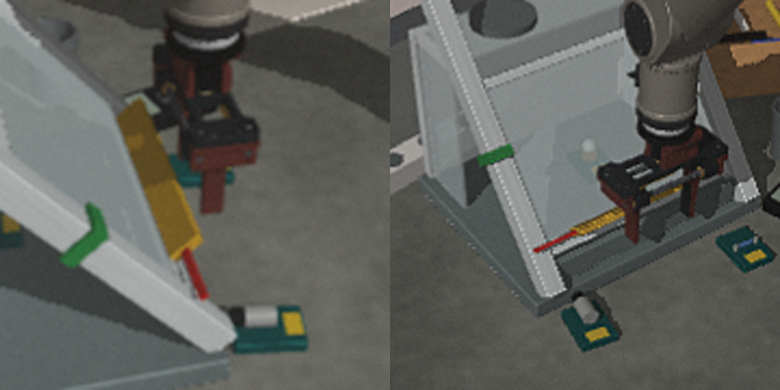

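Both fingers stand clear in front of the lip, with the tips below its edge. I'll creep in to contact.

Call:
move_arm([
  {"x": -3, "y": 0, "z": 0, "spin": 0, "gripper": 0},
  {"x": -3, "y": 0, "z": 0, "spin": 0, "gripper": 0},
  {"x": -3, "y": 0, "z": 0, "spin": 0, "gripper": 0},
  {"x": -2, "y": 0, "z": 0, "spin": 0, "gripper": 0},
  {"x": -1, "y": 0, "z": 0, "spin": 0, "gripper": 0},
])

```text
clock: 3.78
ee_pos: [0.491, -0.0904, 0.0927]
orientation: [0.308, 3.126, -0.0]
ft_force: [-0.1, 0.3, 0.9]
gripper_width: 0.0876
```

Call:
move_arm([
  {"x": -1.5, "y": 0, "z": -1.8, "spin": 0, "gripper": 0},
  {"x": -1.5, "y": 0, "z": -1.8, "spin": 0, "gripper": 0},
  {"x": -1.5, "y": 0, "z": -1.8, "spin": 0, "gripper": 0},
  {"x": -1.5, "y": 0, "z": -1.8, "spin": 0, "gripper": 0},
])

```text
clock: 4.12
ee_pos: [0.4966, -0.0915, 0.1001]
orientation: [-0.308, -3.126, -0.0]
ft_force: [-1.9, 0.9, -1.3]
gripper_width: 0.0878
```

Call:
move_arm([
  {"x": -3, "y": 0, "z": -3.6, "spin": 0, "gripper": 0},
  {"x": -4, "y": 0, "z": -4.8, "spin": 0, "gripper": 0},
  {"x": -4, "y": 0, "z": -4.8, "spin": 0, "gripper": 0},
  {"x": -4, "y": 0, "z": -4.8, "spin": 0, "gripper": 0},
  {"x": -4, "y": 0, "z": -4.8, "spin": 0, "gripper": 0},
  {"x": -4, "y": 0, "z": -4.8, "spin": 0, "gripper": 0},
  {"x": -4, "y": 0, "z": -4.8, "spin": 0, "gripper": 0},
  {"x": -4, "y": 0, "z": -4.8, "spin": 0, "gripper": 0},
])

```text
clock: 4.78
ee_pos: [0.5257, -0.0971, 0.1371]
orientation: [-0.307, -3.123, -0.001]
ft_force: [-5.1, 1.2, -1.3]
gripper_width: 0.0873
```

```bash
python3 - <<'E'
from h import *
shot('scene','scene4');shot('side','side4')
a=cv2.imread('pics/scene4.png');b=cv2.imread('pics/side4.png')
cv2.imwrite('pics/v4.png',np.hstack([cv2.resize(a[100:250,260:410],None,fx=2.6,fy=2.6,interpolation=2),cv2.resize(b[100:280,230:410],(390,390),interpolation=2)]))
E
```

```text
(no output)
```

View pics/v4.png

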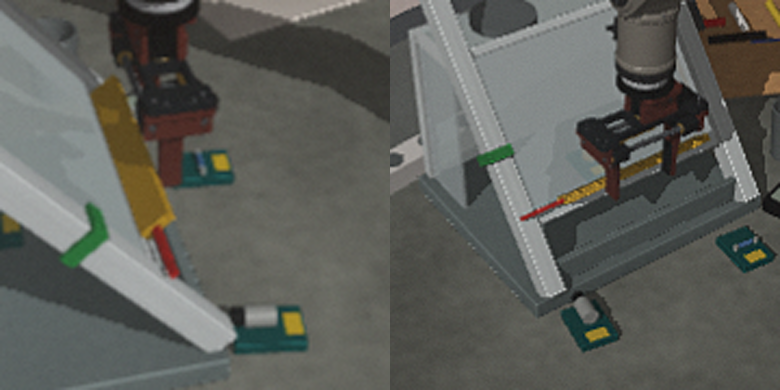

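The window is rising, with about 5 N on the tool. The pointer tip is now at about (291,201) in the side view and the mark is unchanged at about (278,171). I'll calibrate travel against TCP position.

```bash
cat >> h.py <<'E'
yaw=np.radians(-11.35);H=np.array([[np.cos(yaw),-np.sin(yaw),0],[np.sin(yaw),np.cos(yaw),0],[0,0,1]])
L=np.array([.5042,-.0948,.113]);S=np.array([.643,0,.766]);N=np.array([-.766,0,.643])
def onwin(d,u,v,n):  # point on plane parallel to the window, n out from lip edge
    o,k=ray(d,u,v);nn=H@N;X=o+k*((n-(o-L)@nn)/(k@nn));h=H.T@(X-L);return np.round([h@S,h[1]],4)
def red_green(d):
    hsv=cv2.cvtColor(d['frame'],cv2.COLOR_RGB2HSV);o={}
    m=cv2.inRange(hsv,(50,90,30),(80,255,255));p=np.argwhere(m[140:200,255:310])+[140,255];o['grn']=p.mean(0)[::-1]
    m=cv2.inRange(hsv,(0,130,50),(5,255,255))|cv2.inRange(hsv,(173,130,50),(180,255,255));p=np.argwhere(m[140:225,260:325])+[140,260]
    x=p[:,1]; q=p[x<=x.min()+2]; o['tip']=np.array([x.min()-.5,q[:,0].mean()]); return o
E
python3 - <<'E'
from h import *
for i in(2,3,4):
    d=dict(np.load(f'pics/side{i}.npz'));o=red_green(d)
    for k,p in o.items(): print(i,k,p.round(2),[onwin(d,*p,n).tolist() for n in(-.014,-.024,-.034)])
for p in((.4816,-.0883,.0939),(.4966,-.0915,.1001),(.5257,-.0971,.1371)):
    h=H.T@(np.array(p)-L);print(h,h[0]/.643)
s=r.get_state();h=H.T@(s['ee_pos']-L);print(h,s['ft_force'])
E
```

```text
2 grn [278.16 171.41] [[0.1471, 0.1879], [0.1469, 0.184], [0.1467, 0.1801]]
2 tip [295.5  214.75] [[0.0099, 0.1869], [0.0087, 0.183], [0.0075, 0.179]]
3 grn [278.14 171.38] [[0.1472, 0.1879], [0.147, 0.184], [0.1468, 0.1801]]
3 tip [295.5 215. ] [[0.0092, 0.1872], [0.008, 0.1833], [0.0068, 0.1793]]
4 grn [277.98 171.44] [[0.1472, 0.1885], [0.147, 0.1846], [0.1468, 0.1806]]
4 tip [290.5 200. ] [[0.0558, 0.1846], [0.0549, 0.1806], [0.0541, 0.1767]]
[-0.02343723  0.00192516 -0.0191    ] -0.03644981362994975
[-0.00810082  0.00173977 -0.0129    ] -0.012598468118548816
[0.02153217 0.00197622 0.0241    ] 0.03348705274139719
[0.02282823 0.00209872 0.02497064] [-5.92575442  2.44005009  3.85122253]
```

Call:
move_arm([
  {"x": -3, "y": 0, "z": -3.6, "spin": 0, "gripper": 0},
  {"x": -5.4, "y": 0, "z": -6.4, "spin": 0, "gripper": 0},
  {"x": -5.4, "y": 0, "z": -6.4, "spin": 0, "gripper": 0},
  {"x": -5.4, "y": 0, "z": -6.4, "spin": 0, "gripper": 0},
  {"x": -5.4, "y": 0, "z": -6.4, "spin": 0, "gripper": 0},
  {"x": -5.4, "y": 0, "z": -6.4, "spin": 0, "gripper": 0},
  {"x": -5.4, "y": 0, "z": -6.4, "spin": 0, "gripper": 0},
  {"x": -5.4, "y": 0, "z": -6.4, "spin": 0, "gripper": 0},
  {"x": -4, "y": 0, "z": -4.8, "spin": 0, "gripper": 0},
  {"x": -3, "y": 0, "z": -3.6, "spin": 0, "gripper": 0},
])

```text
clock: 5.72
ee_pos: [0.5731, -0.1059, 0.1942]
orientation: [-0.306, -3.124, -0.002]
ft_force: [-5.7, 2.9, 0.3]
gripper_width: 0.088
```

```bash
python3 - <<'E'
from h import *
a=shot('scene','scene5')['frame'];d=shot('side','side5');o=red_green(d);b=d['frame']
for k,p in o.items(): print(k,p.round(2),[onwin(d,*p,n).tolist() for n in(-.014,-.024)])
s=r.get_state();print(H.T@(s['ee_pos']-L),s['ft_force'])
cv2.imwrite('pics/v5.png',np.hstack([cv2.resize(a[130:230,250:350],(390,390),interpolation=2),cv2.resize(b[130:230,240:340],(390,390),interpolation=2)])[:,:,::-1])
E
```

```text
grn [278.16 171.41] [[0.1471, 0.1879], [0.1469, 0.184]]
tip [280.5  176.75] [[0.1301, 0.1872], [0.1298, 0.1833]]
[0.0704874  0.00274564 0.08182397] [-5.09410924  3.10938313  4.3775829 ]
```

View pics/v5.png

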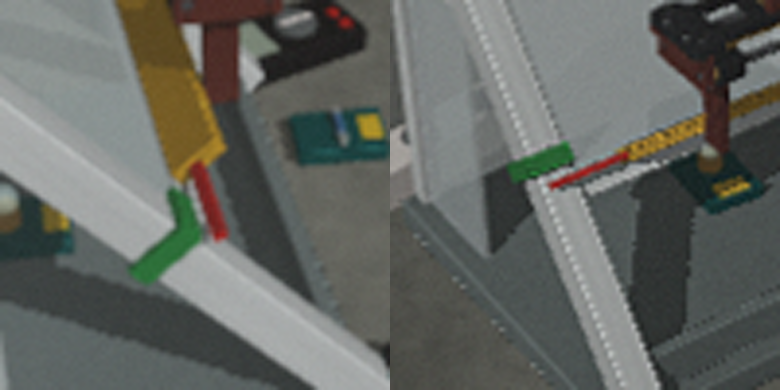

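The pointer is about 17 mm short of the mark's centre, with its tip just below the green in the side view. I'll go 13 mm further and re-measure.

Call:
move_arm([
  {"x": -2, "y": 0, "z": -2.4, "spin": 0, "gripper": 0},
  {"x": -2.4, "y": 0, "z": -2.8, "spin": 0, "gripper": 0},
  {"x": -2, "y": 0, "z": -2.4, "spin": 0, "gripper": 0},
  {"x": -2, "y": 0, "z": -2.4, "spin": 0, "gripper": 0},
])

```text
clock: 6.15
ee_pos: [0.5811, -0.1074, 0.2038]
orientation: [-0.306, -3.123, -0.002]
ft_force: [-4.9, 3.6, -0.5]
gripper_width: 0.0877
```

```bash
python3 - <<'E'
from h import *
a=shot('scene','scene6')['frame'];d=shot('side','side6');o=red_green(d);b=d['frame']
for k,p in o.items(): print(k,p.round(2),[onwin(d,*p,n).tolist() for n in(-.014,-.024)])
s=r.get_state();print(H.T@(s['ee_pos']-L),s['ft_force'])
cv2.imwrite('pics/v6.png',np.hstack([cv2.resize(a[160:210,270:320],(390,390),interpolation=2),cv2.resize(b[145:195,255:305],(390,390),interpolation=2)])[:,:,::-1])
E
```

```text
grn [277.19 171.41] [[0.1481, 0.1908], [0.1479, 0.1868]]
tip [278.5  172.75] [[0.1431, 0.1885], [0.1429, 0.1845]]
[0.07844079 0.00280443 0.09138488] [-5.2552302   2.65242206  2.51562601]
```

View pics/v6.png

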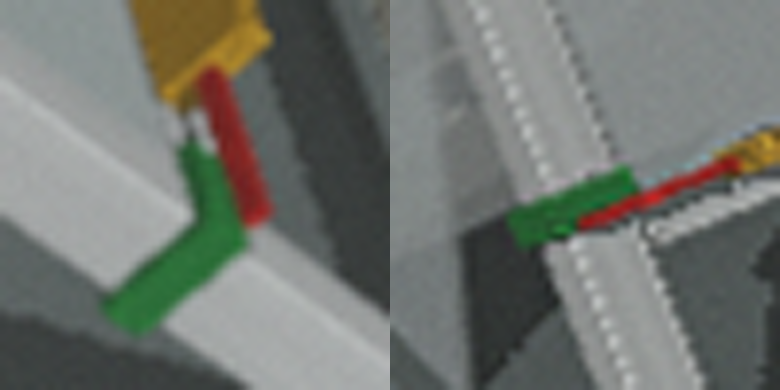

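The tip is within the green, near its lower edge and about 4–5 mm below centre. I'll nudge it on by that much.

Call:
move_arm([
  {"x": -1.5, "y": 0, "z": -1.8, "spin": 0, "gripper": 0},
  {"x": -1.4, "y": 0, "z": -1.7, "spin": 0, "gripper": 0},
  {"x": 0, "y": 0, "z": 0, "spin": 0, "gripper": 0},
])

```text
clock: 6.5
ee_pos: [0.5843, -0.108, 0.2077]
orientation: [-0.306, -3.124, -0.002]
ft_force: [-5.2, 2.6, 1.3]
gripper_width: 0.088
```

```bash
python3 - <<'E'
from h import *
a=shot('scene','scene7')['frame'];d=shot('side','side7');o=red_green(d);b=d['frame']
for k,p in o.items(): print(k,p.round(2),[onwin(d,*p,n).tolist() for n in(-.014,-.024)])
s=r.get_state();print(H.T@(s['ee_pos']-L),s['ft_force'])
cv2.imwrite('pics/v7.png',np.hstack([cv2.resize(a[160:210,270:320],(390,390),interpolation=2),cv2.resize(b[145:195,255:305],(390,390),interpolation=2)])[:,:,::-1])
E
```

```text
grn [276.75 171.72] [[0.1477, 0.1924], [0.1475, 0.1885]]
tip [278.5 171.4] [[0.1467, 0.1869], [0.1465, 0.183]]
[0.0811593  0.00285546 0.09466418] [-5.03444599  3.54303315  1.45115211]
```

View pics/v7.png

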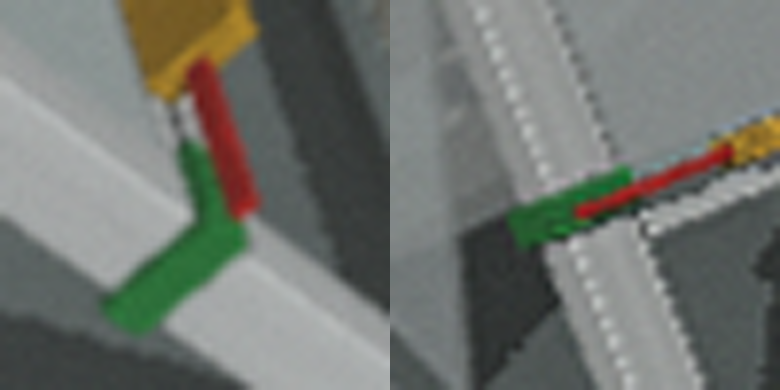

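The tip is now on the mark's centre (0.1466 against 0.147). I'll withdraw straight back.

Call:
move_arm([
  {"x": 2, "y": 0, "z": 0, "spin": 0, "gripper": 0},
  {"x": 4, "y": 0, "z": 0, "spin": 0, "gripper": 0},
  {"x": 8, "y": 0, "z": 0, "spin": 0, "gripper": 0},
  {"x": 15, "y": 0, "z": 0, "spin": 0, "gripper": 0},
  {"x": 18, "y": 0, "z": 0, "spin": 0, "gripper": 0},
  {"x": 18, "y": 0, "z": 0, "spin": 0, "gripper": 0},
  {"x": 18, "y": 0, "z": 0, "spin": 0, "gripper": 0},
  {"x": 12, "y": 0, "z": 0, "spin": 0, "gripper": 0},
  {"x": 5, "y": 0, "z": 0, "spin": 0, "gripper": 0},
  {"x": 0, "y": 0, "z": 0, "spin": 0, "gripper": 0},
])

```text
clock: 7.43
ee_pos: [0.4861, -0.0896, 0.2078]
orientation: [0.309, 3.125, 0.001]
ft_force: [0.2, -0.6, -0.2]
gripper_width: 0.0879
```

```bash
python3 - <<'E'
from h import *
a=shot('scene','scene8')['frame'];d=shot('side','side8');o=red_green(d);b=d['frame']
for k,p in o.items(): print(k,p.round(2),[onwin(d,*p,n).tolist() for n in(-.014,-.024)])
s=r.get_state();print(H.T@(s['ee_pos']-L),s['ft_force'],s['qd'].round(3),s['clock'])
cv2.imwrite('pics/v8.png',np.hstack([cv2.resize(a[100:250,260:410],(390,390),interpolation=2),cv2.resize(b[120:210,250:340],(390,390),interpolation=2)])[:,:,::-1])
E
```

```text
grn [276.71 171.69] [[0.1479, 0.1925], [0.1477, 0.1886]]
tip [278.5 171.4] [[0.1467, 0.1869], [0.1465, 0.183]]
[-0.0173139   0.00171301  0.09481379] [-0.03349804  0.09674236  0.31812473] [ 0.004  0.018 -0.003 -0.014 -0.001  0.001  0.002] 7.5333
```

View pics/v8.png

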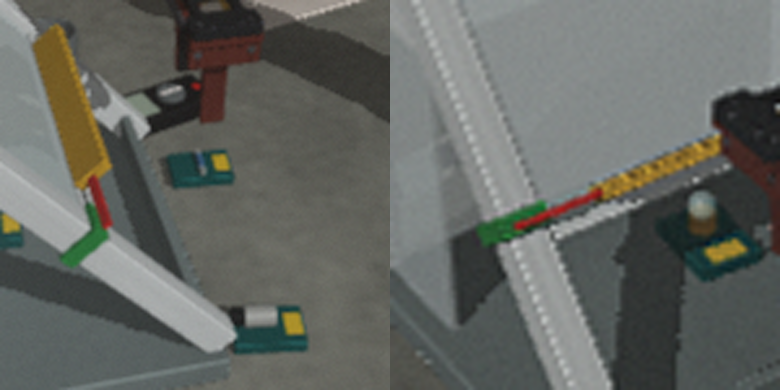

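The pointer still stands mid-green at side-view (278.5,171.4). The gripper is about 100 mm clear with zero force, and the boards are undisturbed.

```bash
python3 -c "
from h import *
print(sign_off())"
```

```text
the job is handed in; nothing more can be done
None
```

I pushed the window up its slope by about 138 mm, until the red pointer stood in the green mark. I then backed the gripper about 100 mm clear and handed the job in at 7.5 s.

- **Pointer:** after the withdrawal it measured 146.6 mm up the slope, against about 147 mm for the mark's centre before the pointer covered it. That is within 1 mm, and the reading did not change when the fingers came away. The camera calibration is only good to about 2 mm.
- **Green mark:** it read 147 mm throughout, except for about 1 mm of apparent shift once the pointer covered part of it. I see no sign that it moved.
- **Forces:** the readings I took while pushing were about 6–7 N, and close to zero after release.
- **Lip contact:** the tool could only point straight down. The fingers, held open and with their tips below the lip, therefore pushed on its lower outer edge rather than flat against its underside. Nothing was pinched.
- **Rest of the bench:** the lamp, motor and resistor boards and the meter looked undisturbed in the last pictures. I did not check the battery pack, screwdriver or pen cup at the end. The arm passed at about 220 mm above the bench on its way round.

The first move call was refused for missing keys and moved nothing. I viewed 10 pictures, more than the 8 planned but within the limit of 12.

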